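Hold the gear-case cover over its screw holes

ROBOT

A 6-joint arm with a two-finger parallel gripper is mounted at the origin on the work surface. World frame = base frame: x ahead of the robot, y to its left, z up, the work surface at z = 0. Lengths are in m, angles in degrees, forces in N, time in s.
With the tool pointing down it reaches from about 0.35 to 0.875 m from the base axis. Payload 4.2 kg.
Tool frame: the origin (TCP) lies midway between the tips of the shut fingers; the grasp point (between the pads) lies 19 mm behind it; y points along the fingers, z is the direction in which the jaws open and shut, and the axes are right-handed (so a half turn about y gives the same grasp; the last joint's range is limited). The gripper opens to 87 mm and grips with 3 to 60 N. Pads are 19 mm wide; open, the fingers measure 117 mm over their backs; the gripper's body (75 mm by 190 mm) begins 51 mm behind the grasp point.
Start: joints at [88.155, 22.042, 0.453, 0, -68.411, -14.817], TCP at [0.179, 0.599, 0.223] pointing down, gripper open.
Joint ranges: [-179.83, 179.83], [-69.29, 118.12], [-61.27, 80.66], [-181.25, 117.63], [-171.15, -9.14], [-177.46, 177.46]. Speed limits (degrees/s): [159.86, 159.86, 180, 180, 180, 180].

INTERFACE

Orientations are given as [roll, pitch, yaw] about the fixed x, y, z axes, in that order (R = Rz(yaw) Ry(pitch) Rx(roll)).
In Python, from workcell import env gives the robot as it stands. The module is installed in compiled form; this text tells all that it offers. Calls block until the motion is done:
- env.goto(position, orientation): joint-space move of the TCP to a pose.
- env.move_straight(position, rotation=None, rate=0.15, force_limit=None): straight line of the TCP; rotation=None keeps the orientation; rate is the mean speed in m/s. With force_limit (N) it stops when the force on the tool has changed by that much, and returns True; else False.
- env.set_joints(angles): joint-space move.
- env.gripper_to(opening, grasp_force=None): opening from 0.0 (shut) to 1.0 (fully open); grasp_force is the grip in N (None keeps the last); returns when the fingers have stopped.
- env.dwell(seconds).
- env.inverse_kinematics(position, orientation): joint angles nearest the present ones, or None.
- env.read_state(): the state.
- env.grab_frame(name): name is "side" or "top" or "wrist"; returns a dict with "image" (480x640x3 uint8, blue, green, red), "fx", "fy", "cx", "cy" (pixels), "position" and "orientation" of the camera in the world. Camera axes: x right, y up, looking along -z (the intrinsics and any distortion apply to the point x, -y, -z); pixel columns grow to the right and rows downward; lengths in m; the calibration is good to about 2 mm. A picture is of the moment at which its call begins. There is no depth.
A pose or a line that the arm cannot do raises env.Unreachable and nothing moves.
- env.close_job(): hands the job in, once; it reports no verdict.
Trained networks look in a picture, given as the dict that the camera call returned (one of the last four; its "shot" number tells which), for a name from the list of things; names that differ only in an ending like _2 or _b are one class to them, and where a whole thing is asked for, a point or a joint stands for the part that bears it (a point fixed in the world has none). Each returns a list of dicts, best first, with "score" (0 to 1); they miss things now and then, are a little off and sometimes report something else, mostly with a low value. They report only what shows in the picture. A call takes as long as a camera call. They do not tell look-alikes from the thing itself.
- env.search_frame(picture, thing): "xyz" ([x, y, z] in m, in world coordinates, good to about 4 mm: the middle of the surface that is visible of it).
- env.trace(picture, thing): "mask" (480x640 bool, what is visible of it).
The state is a dict: "clock": time; "joint_positions": joint angles; "qvel": joint speeds; "joint_torque": joint torques, N m; "position": TCP position; "tool_rot": TCP orientation; "force": force on the tool from outside, world axes, zero at the start; "wrist_torque": the same for the moment, N m; "opening": opening from 0.0 (shut) to 1.0 (fully open).
Only numpy, scipy, OpenCV 4.12 (cv2) and the standard library are available. Lean on these libraries where they do the work, as an engineer would, in place of code of your own. Each camera call takes 0.05 s, during which the arm holds its last target.

TASK

Take the four-hole aluminium cover by its blue grip and carry it to the open grey gear case. Hold it hovering level about a centimetre above the case's rim, never touching the case, wide hole pair over wide and narrow pair over narrow, so that each threaded hole shows whole through its cover hole and a colleague can start the screws. Finish while still holding the cover steady there, with the smaller dark cover, the two sample jars and the orange screw dish left standing where they are.

Things in the scene. Friction and masses are not known exactly. Their poses are not given: they have to be found in the camera images.
- cover: Loose aluminium cover plate, 180 (x) x 130 (y) x 5 mm, 0.3 to 0.5 kg, flat on the bench; its x points within 0.7 rad of straight away from the robot. Origin: centre of its underside, z up. 14 mm through holes: wide pair at x -76, y +50 and -50 mm; narrow pair at x +76, y +34 and -34 mm. Centre of mass at the middle, under the blue grip.
- cover_grip (a point): Centre of the cover's blue grip bar, 31 mm above the underside. The bar runs along the cover's x: 70 long, 16 wide (y), z = 22 to 40 mm, on two feet of the same width at its ends. Take it from above, fingers closing along the cover's y.
- gear_case: Heavy grey gear case, fixed to the bench, open-topped, a brass and a steel gear inside. Origin: centre of its underside, z up; x within 0.4 rad of straight away from the robot. Rim 180 (x) x 130 (y) mm, top 70 mm above the bench, opening 124 x 80 mm, nothing above the rim. 6 mm threaded holes in brass, in the cover's pattern: the cover is right way round when its x points as the case's x.
- cover_hole0 (a point): Centre of the cover's hole 0 (wide pair), 14 mm, on the underside, at x -76, y 50 mm of the cover.
- cover_hole1 (a point): Centre of the cover's hole 1 (wide pair), 14 mm, on the underside, at x -76, y -50 mm of the cover.
- cover_hole2 (a point): Centre of the cover's hole 2 (narrow pair), 14 mm, on the underside, at x 76, y 34 mm of the cover.
- cover_hole3 (a point): Centre of the cover's hole 3 (narrow pair), 14 mm, on the underside, at x 76, y -34 mm of the cover.
- case_hole0 (a point): Mouth of the case's 6 mm threaded hole 0 (wide pair), on the rim's top, at x -76, y 50, z 70 mm of the case; cover_hole0 belongs over it.
- case_hole1 (a point): Mouth of the case's 6 mm threaded hole 1 (wide pair), on the rim's top, at x -76, y -50, z 70 mm of the case; cover_hole1 belongs over it.
- case_hole2 (a point): Mouth of the case's 6 mm threaded hole 2 (narrow pair), on the rim's top, at x 76, y 34, z 70 mm of the case; cover_hole2 belongs over it.
- case_hole3 (a point): Mouth of the case's 6 mm threaded hole 3 (narrow pair), on the rim's top, at x 76, y -34, z 70 mm of the case; cover_hole3 belongs over it.
- spare_cover: Loose smaller dark steel cover of another machine, 130 x 100 x 5 mm, two holes, black grip 40 mm high, lying on the bench; leave it. Origin: centre of its underside.
- bottle_a: Pale sample jar with white cap, 54 mm across, 100 mm tall, standing; leave it. Origin: centre of its underside.
- bottle_b: A second sample jar like bottle_a; leave it. Origin: centre of its underside.
- screw_dish: Low orange dish, 70 x 90 x 18 mm, with the cover screws; leave it. Origin: centre of its underside.
Not all that is in view belongs to the job. What is shaped like the cover but purple or turquoise is not meant.

How it is judged (in metres and radians):
On the way:
1. the cover is lifted off the bench in the fingers (contact force between the fingers and cover above 2 N and height (world z) of cover above 0.03 m), for 0.2 s.
At the end, for the whole second after the job is handed in: Fingers hold the cover (over 2 N), still (10 mm/s, 0.1 rad/s); each of its 4 holes is within 4 mm sideways of its threaded hole and 3 to 20 mm above the rim; neither case nor bystander bears on it; bystanders within 20 mm of their start, jars upright (contact force between the fingers and cover above 2 N and linear speed of cover below 0.01 m/s and angular speed of cover below 0.1 rad/s and horizontal distance between cover_hole0 and case_hole0 below 0.004 m and z of cover_hole0 in the frame of case_hole0 between 0.003 and 0.02 m and horizontal distance between cover_hole1 and case_hole1 below 0.004 m and z of cover_hole1 in the frame of case_hole1 between 0.003 and 0.02 m and horizontal distance between cover_hole2 and case_hole2 below 0.004 m and z of cover_hole2 in the frame of case_hole2 between 0.003 and 0.02 m and horizontal distance between cover_hole3 and case_hole3 below 0.004 m and z of cover_hole3 in the frame of case_hole3 between 0.003 and 0.02 m and contact force between cover and gear_case below 0.1 N and contact force between cover and spare_cover below 0.1 N and contact force between cover and bottle_a below 0.1 N and contact force between cover and bottle_b below 0.1 N and contact force between cover and screw_dish below 0.1 N and distance of each of spare_cover, bottle_a, bottle_b, screw_dish from where it was at the start of the episode below 0.02 m and angle between each of bottle_a, bottle_b's own z axis and vertical below 0.2 rad); the arm keeps its last pose, push and grip.
It fails at once if the cover touches the gear case (over 0.5 N) (contact force between cover and gear_case above 0.5 N).
It fails at once if a bystander is pushed more than 30 mm or a jar is tipped (distance of any of spare_cover, bottle_a, bottle_b, screw_dish from where it was at the start of the episode above 0.03 m or angle between any of bottle_a, bottle_b's own z axis and vertical above 0.5 rad).
It also fails if it takes over 40 s, if anything falls off the work surface, if the arm or the gripper's body presses on something with over 40 N, if the wrist force passes 120 N, or if a joint passes its speed limit or range.

## Working session

There is one attempt and no reset: what is moved stays moved. The work goes in short steps, each a Python script; the robot and the scene stay as the last script left them, time stands still between calls to the robot, and variables do not carry over. Pictures are saved under pics/ and viewed, and the job is handed in when it is done.

```bash
mkdir -p pics; cat > h.py <<'E'
import numpy as np, cv2
from scipy.spatial.transform import Rotation as R
from workcell import env
def rot(o): return R.from_euler('xyz',o,degrees=True).as_matrix()
def ray(f,u,v):
    d=np.array([(u-f['cx'])/f['fx'],-(v-f['cy'])/f['fy'],-1.0])
    return np.array(f['position']),rot(f['orientation'])@d
def onz(f,u,v,z):
    p,d=ray(f,u,v); return p+d*(z-p[2])/d[2]
def proj(f,X):
    c=rot(f['orientation']).T@(np.array(X)-np.array(f['position']))
    return np.array([f['cx']+f['fx']*c[0]/-c[2], f['cy']+f['fy']*c[1]/c[2]])
E
python3 - <<'E'
from h import *
for n in ["top","side","wrist"]:
    f=env.grab_frame(n); cv2.imwrite(f"pics/a_{n}.png",f['image'])
    print(n,{k:v for k,v in f.items() if k!='image'})
    for t in ["cover","cover_grip","gear_case","spare_cover","bottle_a","screw_dish"]:
        for d in env.search_frame(f,t)[:4]:
            print(t,round(d['score'],2),np.round(d['xyz'],3),np.round(proj(f,d['xyz'])))
print(env.read_state())
E
```

```text
top {'fx': 464.06105111620263, 'fy': 464.06105111620263, 'cx': 324.7683461347732, 'cy': 230.44932118082102, 'position': array([ 0.36403988, -0.07135135,  1.24588581]), 'orientation': array([  6.96034353,  -0.43529513, -90.40751665]), 'shot': 1}
cover 0.96 [ 0.52  -0.272  0.004] [395. 228.]
cover 0.83 [ 0.277 -0.211  0.008] [375. 320.]
cover 0.71 [ 0.639 -0.536  0.003] [490. 185.]
cover_grip 0.93 [ 0.274 -0.208  0.002] [373. 321.]
cover_grip 0.7 [ 0.522 -0.273  0.007] [396. 227.]
cover_grip 0.7 [ 0.642 -0.531  0.002] [488. 184.]
gear_case 0.76 [0.562 0.041 0.072] [277. 209.]
spare_cover 0.64 [0.457 0.291 0.006] [185. 253.]
bottle_a 0.86 [ 0.723 -0.25   0.1  ] [390. 145.]
bottle_a 0.65 [0.738 0.204 0.091] [213. 141.]
screw_dish 0.56 [ 0.777 -0.02  -0.   ] [302. 137.]
side {'fx': 497.1811258659586, 'fy': 497.1811258659586, 'cx': 312.9354351561121, 'cy': 243.47515168391556, 'position': array([-0.13822598, -0.89386454,  0.77189445]), 'orientation': array([ 56.64313459,   1.00676296, -38.66047474]), 'shot': 2}
cover 0.74 [ 0.636 -0.544  0.005] [502. 347.]
cover 0.67 [ 0.51  -0.277  0.006] 
[... 772 characters left out ...]
 -1.06633425e+02]), 'shot': 3}
{'clock': 1.05, 'joint_positions': array([ 8.81548954e+01,  2.20419704e+01,  4.52704897e-01, -1.78893372e-03,
       -6.84118048e+01, -1.48157789e+01]), 'qvel': array([ 0.07840421,  0.04544059,  0.07685449,  0.02592988,  0.05523457,
       -0.120228  ]), 'joint_torque': array([-5.22874361e-04, -3.90478706e+01,  1.87622809e+01,  4.22450826e+00,
        1.53836771e-02, -2.97989754e-05]), 'position': array([0.17916204, 0.59874197, 0.22254291]), 'tool_rot': array([-8.99985398e+01, -1.33441862e-03,  1.63338458e+02]), 'force': array([-0.46890405, -0.53160064,  0.01515737]), 'wrist_torque': array([-0.01681934, -0.00246013, -0.01968294]), 'opening': 1.0005575923197452}
```

View pics/a_top.png

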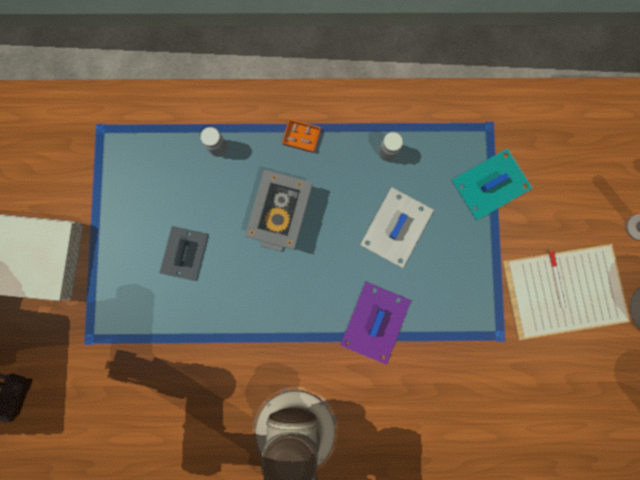

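View pics/a_side.png

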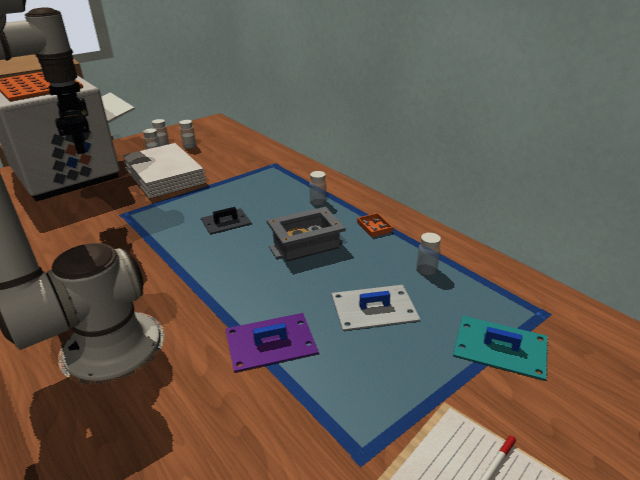

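Candidates in the top view: the aluminium cover at (397,228), a purple look-alike at (376,322), a turquoise one at (492,184) and the dark spare at (184,253). The description fits the bare aluminium plate at (397,228). I'll look at it from close up with the wrist camera.

```bash
python3 - <<'E'
from h import *
st=env.read_state()
f=env.grab_frame("top")
big=cv2.resize(f['image'][170:285,235:450],None,fx=3.7,fy=3.7,interpolation=cv2.INTER_CUBIC); cv2.imwrite("pics/b_top.png",big)
f=env.grab_frame("wrist")
T=rot(st['tool_rot']); print("cam in tool", T.T@(f['position']-st['position'])); print(T.T@rot(f['orientation']))
for y in (-28,152):
    for p in ([.515,-.274,.3],[.56,.04,.35],[.56,.04,.09]):
        print(y,p,env.inverse_kinematics(p,[-90,0,y if p[1]<0 else y+16]))
env.goto([.50,-.27,.28],[-90,0,152])
f=env.grab_frame("wrist"); cv2.imwrite("pics/c_wrist.png",f['image']); np.save("c.npy",f,allow_pickle=True)
print(env.read_state()['clock'])
E
```

```text
cam in tool [-0.06794743 -0.16184267  0.00096581]
[[-4.95841696e-04 -9.67867848e-01 -2.51458908e-01]
 [ 1.26022954e-03  2.51458134e-01 -9.67867356e-01]
 [ 9.99999083e-01 -7.96804934e-04  1.09505222e-03]]
-28 [0.515, -0.274, 0.3] [-1.21162432e+01  1.54937566e+01  1.98788431e+00 -2.54444375e-14
 -7.64941277e+01 -1.05883757e+02]
-28 [0.56, 0.04, 0.35] [ 2.06224674e+01  1.22805316e+01  4.63583252e+00 -2.54444375e-14
 -8.23553009e+01 -1.22622467e+02]
-28 [0.56, 0.04, 0.09] [ 2.06224674e+01  2.34557960e+01 -1.85660646e+01 -2.54444375e-14
 -4.79781394e+01 -1.22622467e+02]
152 [0.515, -0.274, 0.3] [-1.21162432e+01  1.54937566e+01  1.98788431e+00  2.54444375e-14
 -7.64941277e+01  7.41162432e+01]
152 [0.56, 0.04, 0.35] [ 2.06224674e+01  1.22805316e+01  4.63583252e+00  2.54444375e-14
 -8.23553009e+01  5.73775326e+01]
152 [0.56, 0.04, 0.09] [ 2.06224674e+01  2.34557960e+01 -1.85660646e+01  2.54444375e-14
 -4.79781394e+01  5.73775326e+01]
4.4417
```

View pics/b_top.png

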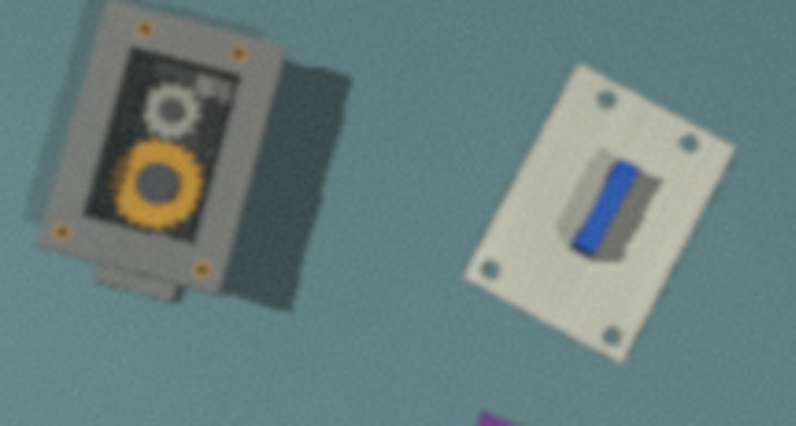

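View pics/c_wrist.png

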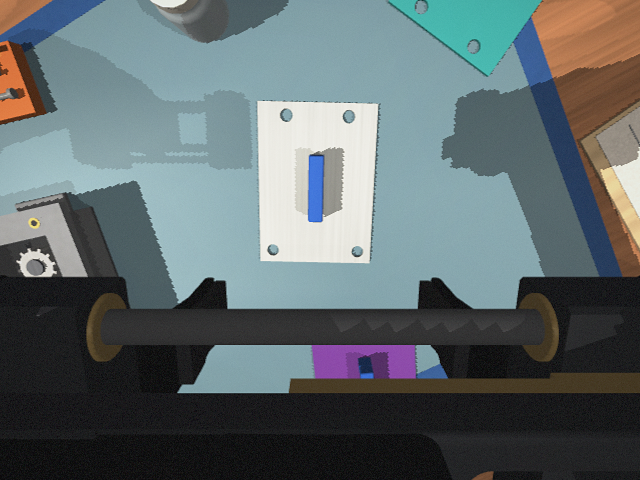

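The wrist view confirms the aluminium cover. Its wide pair is nearest the robot at (272,250) and (357,252), its narrow pair is at (287,115) and (349,116), and its grip is blue. In the top crop the case also has its wide pair near the robot. Next come second views of both, with sub-pixel holes.

```bash
python3 - <<'E'
from h import *
env.goto([.435,-.225,.24],[-90,0,150])
f=env.grab_frame("wrist"); cv2.imwrite("pics/c2.png",f['image']); np.save("c2.npy",f,allow_pickle=True)
m=env.trace(f,"cover_grip"); print([(round(d['score'],2),np.argwhere(d['mask']).mean(0)[::-1]) for d in m])
env.goto([.455,.045,.30],[-90,0,166])
f=env.grab_frame("wrist"); cv2.imwrite("pics/g1.png",f['image']); np.save("g1.npy",f,allow_pickle=True)
env.goto([.50,.02,.36],[-90,0,166])
f=env.grab_frame("wrist"); cv2.imwrite("pics/g2.png",f['image']); np.save("g2.npy",f,allow_pickle=True)
print(env.read_state()['clock'])
E
```

```text
[(0.95, array([379.608753  , 319.84748201])), (0.69, array([320.63888336, 101.68933933]))]
6.575
```

View pics/c2.png

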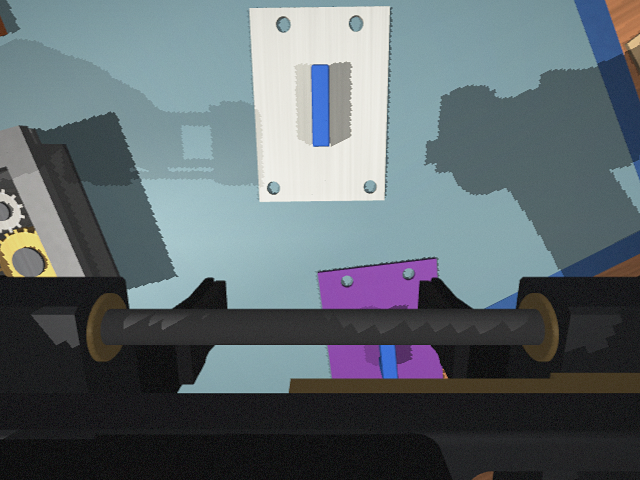

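View pics/g1.png

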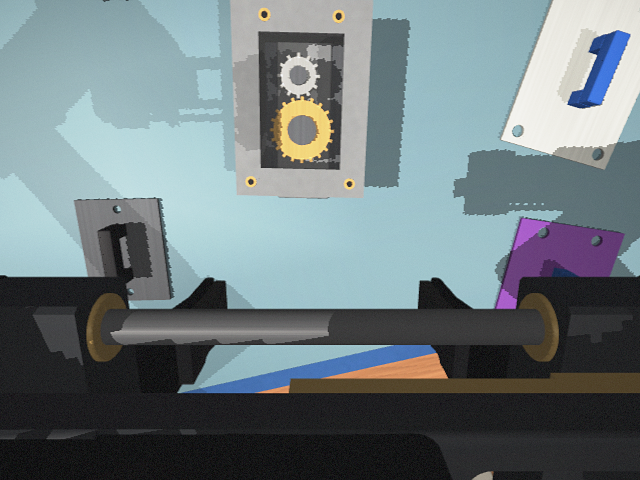

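View pics/g2.png

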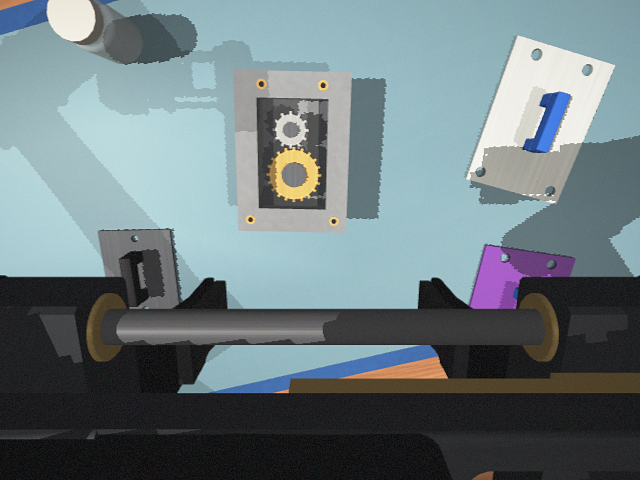

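The holes show cleanly in c2: (283,24), (356,23), (273,188), (370,187). In g1 the case holes are at (264,14), (338,16), (251,182), (349,184), and in g2 at (261,84), (323,85), (250,219), (334,221). Now I'll fit poses jointly over the views.

```bash
cat >> h.py <<'E'
from scipy.optimize import least_squares
H=np.array([[-76,50],[-76,-50],[76,34],[76,-34]])/1000.
def blob(img,u,v,kind,r=12):
    u0,v0=max(int(u)-r,0),max(int(v)-r,0)
    p=img[v0:v0+2*r,u0:u0+2*r]
    up=cv2.resize(p,None,fx=4,fy=4,interpolation=cv2.INTER_CUBIC)
    hsv=cv2.cvtColor(up,cv2.COLOR_BGR2HSV)
    if kind=='brass': m=(hsv[...,1]>90)&(hsv[...,0]>12)&(hsv[...,0]<35)
    else:
        g=cv2.cvtColor(up,cv2.COLOR_BGR2GRAY).astype(int); med=np.median(g); m=g<med-30
    m=m.astype(np.uint8)
    n,l,s,c=cv2.connectedComponentsWithStats(m)
    ctr=np.array([(u-u0)*4,(v-v0)*4])
    best=min((i for i in range(1,n) if s[i,4]>150),key=lambda i:np.linalg.norm(c[i]-ctr))
    pts=np.argwhere(l==best)[:,::-1].astype(np.float32)
    if kind=='brass': (cx,cy),rad=cv2.minEnclosingCircle(pts)
    else: cx,cy=c[best]
    return np.array([(cx+.5)/4-.5+u0,(cy+.5)/4-.5+v0]),s[best,4]/16
def fit(obs,x0,zfix=None):
    # obs: list of (frame, idx list, pixels)
    def res(q):
        x,y,a=q[:3]; z=q[3] if zfix is None else zfix
        c,s=np.cos(a),np.sin(a); o=[]
        for f,idx,px in obs:
            for i,p in zip(idx,px):
                X=[x+c*H[i,0]-s*H[i,1],y+s*H[i,0]+c*H[i,1],z]
                o.append(proj(f,X)-p)
        return np.concatenate(o)
    r=least_squares(res,x0 if zfix is None else x0[:3]); return r.x,r.fun.reshape(-1,2)
E
python3 - <<'E'
from h import *
L=lambda n:np.load(n,allow_pickle=True).item()
c1,c2,g1,g2=map(L,("c.npy","c2.npy","g1.npy","g2.npy"))
def get(f,px,k):
    o=[blob(f['image'],*p,k) for p in px]; print([ (np.round(a,1).tolist(),b) for a,b in o]); return f,[0,1,2,3],[a for a,b in o]
oc=[get(c1,[(272,250),(357,252),(287,115),(349,116)],'h'),get(c2,[(273,188),(370,187),(283,24),(356,23)],'h')]
og=[get(g1,[(251,182),(349,184),(264,14),(338,16)],'brass'),get(g2,[(250,219),(334,221),(261,84),(323,85)],'brass')]
for nm,o,x0,z in (("cover",oc,[.52,-.27,-.5,.005],.005),("case",og,[.56,.04,-.25,.07],.07)):
    for oo in (o,[o[0]],[o[1]]):
        x,r=fit(oo,x0); print(nm,np.round(x,4),np.degrees(x[2]).round(2),"rms",np.sqrt((r**2).mean()).round(2))
        x,r=fit(oo,x0,z); print(nm,'zfix',np.round(x,4),np.degrees(x[2]).round(2),"rms",np.sqrt((r**2).mean()).round(2))
E
```

```text
[([272.5, 249.5], np.float64(108.25)), ([356.8, 251.3], np.float64(109.0625)), ([285.8, 114.7], np.float64(143.25)), ([348.4, 116.2], np.float64(142.4375))]
[([273.0, 187.8], np.float64(147.625)), ([369.6, 186.6], np.float64(149.4375)), ([282.8, 23.9], np.float64(201.875)), ([355.6, 23.0], np.float64(202.0))]
[([250.5, 181.2], np.float64(71.0)), ([348.9, 183.5], np.float64(70.125)), ([263.6, 14.1], np.float64(95.5)), ([338.2, 16.0], np.float64(95.0))]
[([250.1, 219.1], np.float64(51.1875)), ([333.5, 220.7], np.float64(49.875)), ([260.8, 83.4], np.float64(65.5625)), ([322.8, 85.0], np.float64(63.6875))]
cover [ 0.5241 -0.2745 -0.5095  0.0049] -29.19 rms 0.03
cover zfix [ 0.5241 -0.2745 -0.5095] -29.19 rms 0.03
cover [ 0.5241 -0.2745 -0.5095  0.0049] -29.19 rms 0.02
cover zfix [ 0.5241 -0.2745 -0.5095] -29.19 rms 0.02
cover [ 0.5241 -0.2745 -0.5094  0.0049] -29.19 rms 0.03
cover zfix [ 0.5241 -0.2745 -0.5094] -29.19 rms 0.04
case [ 0.5642  0.0383 -0.267   0.0698] -15.3 rms 0.09
case zfix [ 0.5642  0.0383 -0.267 ] -15.3 rms 0.09
case [ 0.5642  0.0384 -0.267   0.0698] -15.3 rms 0.08
case zfix [ 0.5642  0.0384 -0.267 ] -15.3 rms 0.09
case [ 0.5642  0.0383 -0.2671  0.0698] -15.3 rms 0.09
case zfix [ 0.5642  0.0383 -0.2671] -15.3 rms 0.09
```

Both fits agree between views to well under 1 mm, with heights of 4.9 mm for the plate top and 69.8 mm for the rim, matching the text. Now the grasp.

```bash
python3 - <<'E'
from h import *
o=[-90,0,150.81]
env.goto([.5241,-.2745,.13],o)
env.move_straight([.5241,-.2745,.012],rate=.08,force_limit=15)
s=env.read_state(); print(s['position'],s['tool_rot'],s['force'])
env.gripper_to(0.0,45); s=env.read_state(); print(s['opening']*87,s['force'],s['position'])
print(env.move_straight([.5241,-.2745,.15],rate=.08))
f=env.grab_frame("wrist"); cv2.imwrite("pics/d_w.png",f['image']); np.save("d.npy",f,allow_pickle=True)
f=env.grab_frame("side"); cv2.imwrite("pics/d_s.png",f['image'])
s=env.read_state(); print(s['clock'],s['opening']*87,s['force'],s['position'],s['tool_rot'],s['wrist_torque'])
E
```

```text
[ 0.52450419 -0.27462953  0.01257416] [-9.00158316e+01  6.70297573e-02  1.50812857e+02] [0.41924134 0.79707911 0.21618137]
15.556654382699481 [ 0.41650582  0.55812765 -0.03247351] [ 0.52413256 -0.27447403  0.01198394]
False
12.725 15.223280516754567 [-0.2941878   0.79542963 -4.00066423] [ 0.5238998  -0.27444653  0.14954619] [-8.99885735e+01 -4.92836049e-02  1.50808055e+02] [0.01022673 0.01093659 0.0122773 ]
```

View pics/d_w.png

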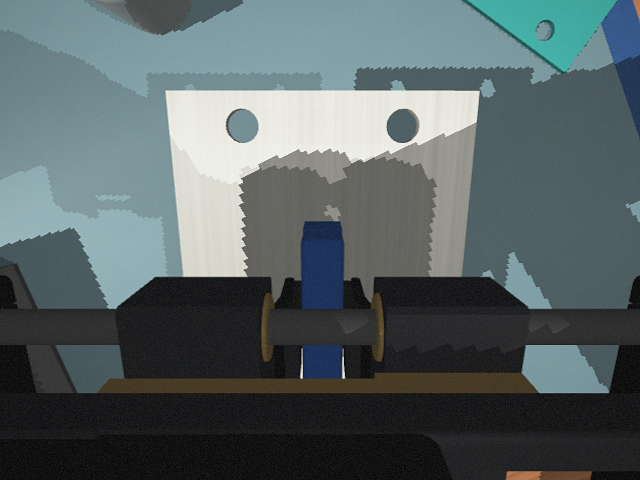

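View pics/d_s.png

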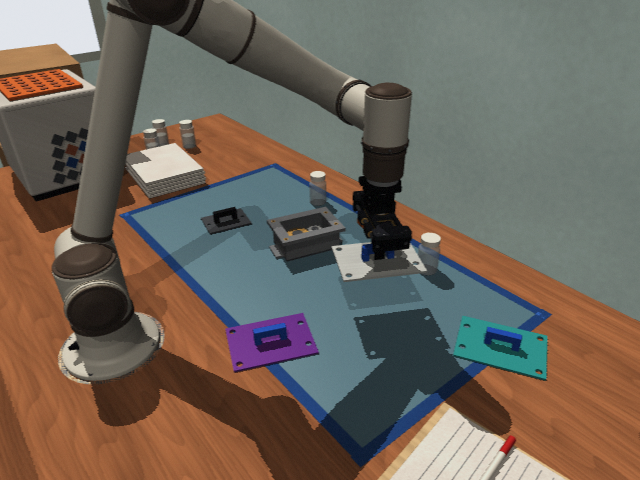

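The cover is lifted and hangs level, with holes 2 and 3 visible at (242,126) and (403,126). I'll check for slip in the tool frame, then carry it across and stop 40 mm above the rim.

```bash
python3 - <<'E'
from h import *
f=np.load("d.npy",allow_pickle=True).item()
px=[blob(f['image'],u,126,'h',r=24)[0] for u in (242,403)]; print(px)
a=np.radians(-29.19);c,s=np.cos(a),np.sin(a)
for i,p in zip((2,3),px):
    X=[.5239+c*H[i,0]-s*H[i,1],-.27445+s*H[i,0]+c*H[i,1],.1425]; print(proj(f,X)-p)
o=[-90,0,164.70]
env.move_straight([.5642,.0383,.15],o,rate=.12)
env.move_straight([.5642,.0383,.122],rate=.08)
env.dwell(.3)
for n in ("wrist","top","side"):
    g=env.grab_frame(n); cv2.imwrite(f"pics/e_{n}.png",g['image']); np.save(f"e_{n}.npy",g,allow_pickle=True)
s=env.read_state(); print(s['clock'],s['opening']*87,s['force'],s['position'],s['tool_rot'])
t=cv2.imread("pics/e_top.png"); cv2.imwrite("pics/e_topz.png",cv2.resize(t[150:270,210:350],None,fx=5,fy=5,interpolation=cv2.INTER_CUBIC))
E
```

```text
[array([241.63653289, 125.28509861]), array([402.4300031 , 125.36316324])]
[-2.09845832  0.38622101]
[-1.69916375  0.37091826]
16.45 15.727104347132105 [ 0.86524045  0.16112327 -3.72574056] [0.56429062 0.03832865 0.12222947] [-9.00129113e+01  2.16055043e-02  1.64702336e+02]
```

View pics/e_wrist.png

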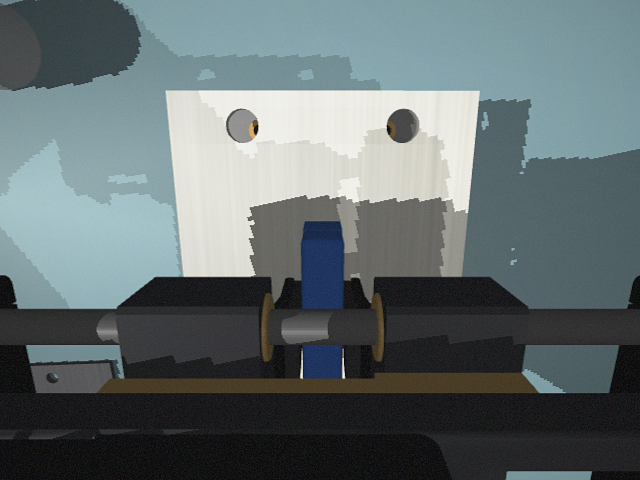

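View pics/e_topz.png

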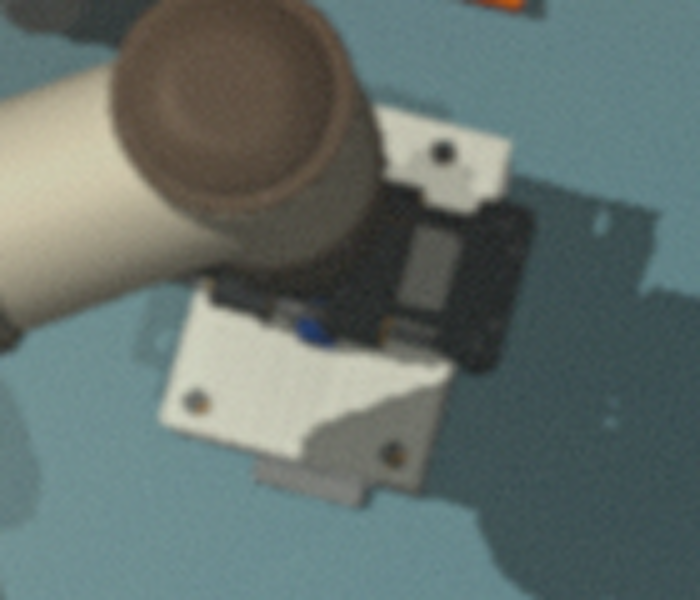

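View pics/e_side.png

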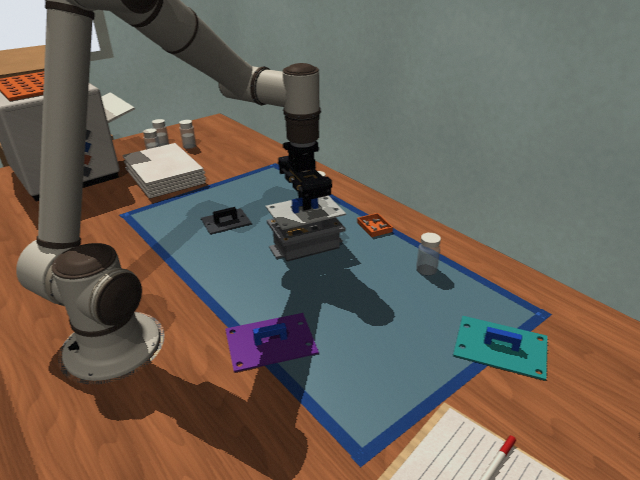

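There's no slip: the holes are within about 2 px (0.8 mm) of prediction. The threaded holes show through cover holes 2 and 3 at about (253,129) and (391,129), symmetric as they should be. I'll go down to about a 12 mm gap and compare the holes directly.

```bash
python3 - <<'E'
from h import *
print(env.move_straight([.5642,.0383,.0935],rate=.05,force_limit=8))
env.dwell(.4)
for n in ("wrist","top","side"):
    g=env.grab_frame(n); cv2.imwrite(f"pics/k_{n}.png",g['image']); np.save(f"k_{n}.npy",g,allow_pickle=True)
s=env.read_state(); print(s['clock'],s['opening']*87,s['force'],s['position'],s['tool_rot'])
I=lambda n:np.load(f"k_{n}.npy",allow_pickle=True).item()
w,t,d=I("wrist"),I("top"),I("side")
a=-.267;c,q=np.cos(a),np.sin(a)
for f in (w,t):
  for i in range(4):
    P=lambda z:proj(f,[.5642+c*H[i,0]-q*H[i,1],.0383+q*H[i,0]+c*H[i,1],z]).round(1)
    print(i,"case",P(.07),"cover top expected",P(.0865))
z=lambda f,r,k:cv2.resize(f['image'][r[0]:r[1],r[2]:r[3]],None,fx=k,fy=k,interpolation=cv2.INTER_CUBIC)
cv2.imwrite("pics/k_wz.png",np.hstack([z(w,(100,152,215,267),7),z(w,(100,152,375,427),7)]))
cv2.imwrite("pics/k_tz.png",z(t,(150,270,210,350),5)); cv2.imwrite("pics/k_sz.png",z(d,(170,270,240,370),6))
px=[blob(w['image'],u,126,'h',r=24)[0] for u in (242,403)]; print(px)
E
```

```text
False
17.7167 15.516426550994533 [-0.09536741  0.4562199  -3.15115976] [0.56421696 0.03831411 0.09356133] [-9.00045674e+01  5.39631734e-03  1.64698424e+02]
0 case [232.3 408.7] cover top expected [225.  429.7]
1 case [409.4 408.9] cover top expected [416.3 430. ]
2 case [247.5 127.5] cover top expected [240.1 125.7]
3 case [393.9 127.5] cover top expected [400.9 125.8]
0 case [251.1 232.2] cover top expected [250.1 231.5]
1 case [288.9 242.3] cover top expected [288.5 241.7]
2 case [273.2 177.4] cover top expected [272.6 175.9]
3 case [298.6 184.1] cover top expected [298.3 182.7]
[array([241.68805854, 125.38161586]), array([402.37355199, 125.54963364])]
```

View pics/k_wz.png

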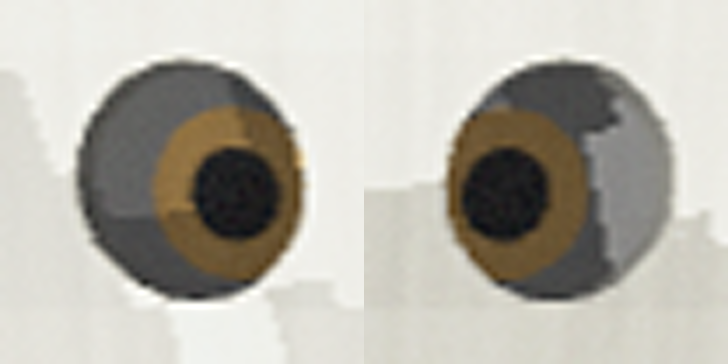

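View pics/k_tz.png

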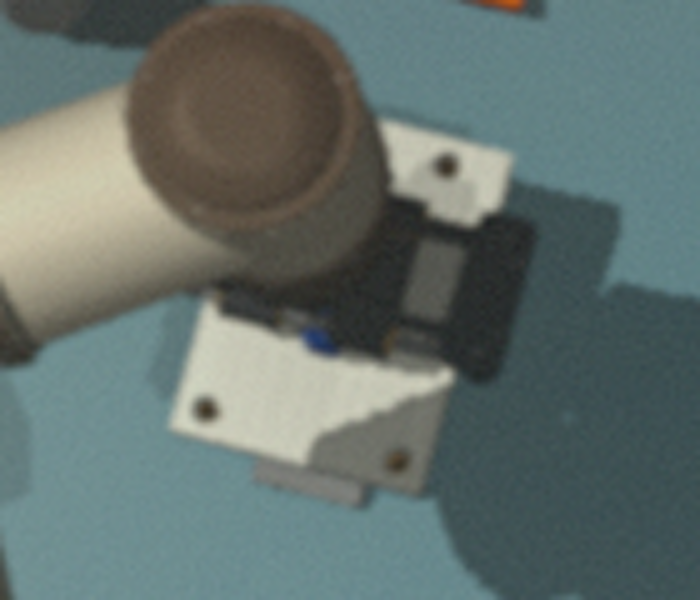

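View pics/k_sz.png

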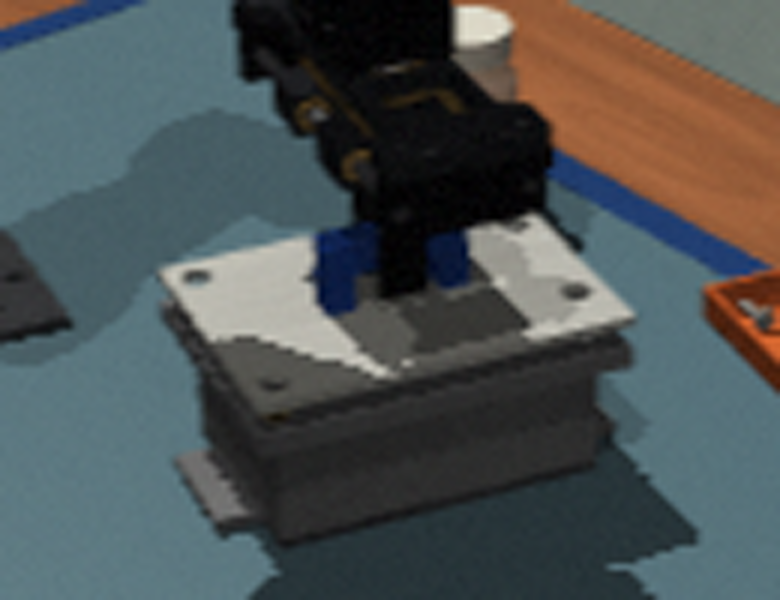

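At the hover, threaded holes 2 and 3 show whole through the cover at wrist pixels (248.4,127.2) and (394.7,127.2). Against the projected model, the cover is off by about 0.7 px (0.3 mm) relative to the case. The spacing of the cover holes gives a gap of about 11.5 mm. The top view shows brass in the near wide holes, and the side view shows an even gap. I'll make a last check that it's steady, then hand in.

```bash
python3 - <<'E'
from h import *
a=env.read_state(); env.dwell(.5); s=env.read_state()
print(s['clock'],s['position']-a['position'],s['position'],s['force'],s['opening'])
f=env.grab_frame("top")
for t in ("spare_cover","bottle_a","screw_dish"):
    print(t,[(round(d['score'],2),np.round(d['xyz'],3)) for d in env.search_frame(f,t)[:2]])
env.close_job()
E
```

```text
18.2167 [-8.03411654e-06 -6.07496332e-06 -5.84904859e-05] [0.56420892 0.03830803 0.09350284] [-0.53419481 -0.57048854 -3.39423145] 0.17957653147808156
spare_cover []
bottle_a [(0.68, array([ 0.726, -0.25 ,  0.101])), (0.66, array([0.739, 0.203, 0.094]))]
screw_dish [(0.77, array([ 0.78 , -0.018,  0.002])), (0.47, array([0.522, 0.032, 0.086]))]
the job is handed in; nothing more can be done
```

I took the aluminium cover (not the purple or turquoise look-alikes) by its blue grip at 45 N and carried it to the gear case. The job was handed in at about 18 s of the 40 s, with the cover held level about 11.5 mm above the rim, wide pair over wide and narrow over narrow.

**Alignment:** in the wrist view, threaded holes 2 and 3 show whole through their cover holes, with a relative offset of about 0.3 mm. The gripper hides the wide pair from that camera, so I checked it only in the coarser top view, where the brass shows through both holes.

**Steadiness and contact:** the tool moved less than 0.1 mm over 0.5 s. The force reading of about 3.4 N downward is just the cover's weight, so nothing suggests contact with the case.

**Bystanders:** the network found both jars and the screw dish within about 4 mm of where they started. It did not report the spare cover in the last top picture, so that check failed. The arm never went near it, and the parts of it visible in the last wrist and side pictures looked undisturbed.

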